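# Close the tea tub and bring the tea carrier, level, to the board

## Task

Press the lid of the tea tub on the small wooden tea carrier down until it is fully home and level, with the carrier still standing on the worktop. Then pick the carrier up by its dark crossbar and bring it over the middle of the chopping board without tipping it, so that the loose steel tea ball stays in its shallow dish, and finish there still holding it still and level, about 10 cm clear above the board. Leave the other things alone.

Things in the scene. Friction and masses are not known exactly. Their poses are not given: they have to be found in the camera images.
- tray: tea carrier, loose, about 0.45 kg, balanced about its crossbar: light wood base 110 (x) x 250 (y) x 10 mm; origin: centre of its underside, z up. Fixed on it: a white tub at y = -85 mm (56 mm across, rim 58 mm above the underside), a shallow blue dish at y = +85 mm (50 mm across, 38 inside, lip 2.5 mm above its floor), and in the middle a dark arch handle, top 126 mm above the underside
- tray_grip (a point): centre of the handle's crossbar, 115 mm above the carrier's underside. The bar runs along the carrier's x, 14 mm thick (y), 22 mm high, 72 mm free between its posts; grip it from above, fingers closing along the carrier's y. Axes as the carrier's
- tub_rim (a point): centre of the tub's mouth, at rim height. Axes as the carrier's
- pocket (a point): where the centre of the tea ball is when it rests in the middle of the dish. Axes as the carrier's
- lid: the tub's loose lid, 35 g: brown wooden disc 60 mm across, 5 mm thick, on a dark rubber plug 14 mm long. Origin at the plug's foot on the axis, z up. At first it sits on three spring catches in the tub's mouth, disc about 8 mm above the rim; pressed at the centre with about 6 to 15 N it snaps past them until the disc lies on the rim (origin then 44 mm above the carrier's underside)
- lid_top (a point): centre of the lid's flat top, 19 mm above the lid's origin: about 71 mm above the carrier's underside at the start, 63 mm when home; press here
- tea_ball: the tea ball (infuser): perforated steel ball, 44 mm across, about 60 g, lying loose in the dish; it can roll about 8 mm from the dish's middle and rolls out over the lip if the carrier tips by about 25 degrees. Its own frame turns as it rolls
- tea_ball_center (a point): centre of the tea ball
- chopping_board: beech chopping board lying on the worktop, does not move, 200 (x) x 300 (y) x 18 mm. Origin at the centre of its underside
- cumin_jar: small spice jar with red cap, 45 mm wide, 109 mm tall, at the back; a bystander. Origin under its centre
- curry_jar: spice jar with purple cap, 50 mm wide, 110 mm tall, at the back; a bystander. Origin under its centre
- lemon: yellow lemon, 72x57x58 mm, at the back, middle; a bystander. Origin at its underside
Things that resemble listed ones, but are neither listed nor needed, are in the scene too. What is shaped like the lid but pink or purple is not meant.

How it is judged:
On the way, in this order (a step that is already met when the one before it is completed fails the run):
1. the lid is pressed home and level while the carrier stands on the worktop (z of lid in the frame of tray below 0.046 m and angle between the z axis of lid and the z axis of tray, either way round below 0.06 rad and horizontal distance between lid and tub_rim below 0.008 m and height (world z) of tray below 0.008 m), for 0.2 s.
2. the carrier is lifted clear of the worktop by the gripper, the tea ball in its dish (height (world z) of tray above 0.04 m and distance between tea_ball_center and pocket below 0.014 m and contact force between the fingers and tray above 1 N), for 0.2 s.
At the end, for the whole second after the job is handed in: Held by the gripper at rest, level within 7 degrees, middle within 40 mm of the board's middle seen from above, underside 50 to 180 mm above the board; lid within 2 mm of home and level with the carrier within 3.4 degrees; tea ball in its dish (within 14 mm of its resting point) (z of lid in the frame of tray below 0.046 m and angle between the z axis of lid and the z axis of tray, either way round below 0.06 rad and x of lid in the frame of tub_rim between -0.006 and 0.006 m and y of lid in the frame of tub_rim between -0.006 and 0.006 m and distance between tea_ball_center and pocket below 0.014 m and horizontal distance between tray and chopping_board below 0.04 m and height (world z) of tray between 0.068 and 0.198 m and angle between tray's own z axis and vertical below 0.12 rad and linear speed of tray below 0.03 m/s and angular speed of tray below 0.15 rad/s and contact force between the fingers and tray above 1 N); the arm keeps its last pose, push and grip.
It fails at once if the tea ball leaves its dish (distance between tea_ball_center and pocket above 0.02 m).
It fails at once if the carrier tips by more than 20 degrees (angle between tray's own z axis and vertical above 0.35 rad).
It fails at once if a bystander (the two spice jars, the lemon) is moved by more than 30 mm (distance of any of cumin_jar, curry_jar, lemon from where it was at the start of the episode above 0.03 m).
It also fails if it takes over 61 s, if anything falls off the work surface, if the arm or the gripper's body presses on something with over 40 N, if the wrist force passes 120 N, or if a joint passes its speed limit or range.

## Robot

A 6-joint arm with a two-finger parallel gripper is mounted at the origin on a cart in front of the work surface, level with it; the furniture and walls round the work are solid. World frame = base frame: x ahead of the robot, y to its left, z up, the work surface at z = 0. Lengths are in m, angles in rad, forces in N, time in s.
With the tool pointing down it reaches from about 0.275 to 0.775 m from the base axis. Payload 14.6 kg.
Tool frame: the origin (TCP) lies midway between the tips of the shut fingers; the grasp point (between the pads) lies 19 mm behind it; z points along the fingers, y is the line along which they close (so a half turn about z gives the same grasp; the last joint's range is limited). The gripper opens to 85 mm and grips with 20 to 120 N. Pads are 22 mm wide; open, the fingers measure 114 mm over their backs; the gripper's body (76 mm by 85 mm) begins 54 mm behind the grasp point. The pads swing forward as they close: fully open they stand 13 mm farther back than shut.
Start: joints at [1.078, 0.263, -0.048, 1.259, 0, 1.415], TCP at [0.174, 0.495, 0.203] pointing down, gripper open.
Joint ranges: [-2.65, 2.65], [-0.89, 1.7], [-1.18, 1.37], [-2.13, 2.11], [-1.35, 1.29], [-3.14, 3.14]. Speed limits (rad/s): [1.89, 1.89, 2.57, 2.79, 3.14, 3.14].

## Interface

Orientations are given as a unit quaternion [w, x, y, z].
In Python, from workcell import arm, cams gives the robot as it stands.
- The arm moves only by the tool apply_moves, never from a script. Its argument "increments" is a list of rows, each an object of numbers: "wx", "wy", "wz": the turn, a rotation vector about the tool's x, y, z in units of 10 degrees (1.0 is 10 degrees); "dx", "dy", "dz": the shift along the tool's x, y, z in units of 60 mm (1.0 is 60 mm); "fingers": the finger opening in mm, from 0 to 85.4. A call has 1 to 12 rows; each row is the pose to reach, as a shift and turn from the pose commanded when the call began, along the tool's axes at that moment; what a row does not reach only later rows make up. A row lasts 1/8 s, in which the tool goes at most 62.5 mm and 10.7 degrees, less where a joint would pass 70% of its speed; a pose out of reach is approached as far as the arm can. A call with a gripper value outside its range is refused whole. The fingers move at their own pace and stop on an object; "newtons" is the grip in N (left out, the last holds). Time passes only in rows, so rows that repeat a pose let the fingers close. It gives the time, the measured TCP pose, the force, the opening and the grip force at its end, in the units of the state.
- arm.state(): the state, without advancing time (a new reading comes with each control period).
- cams.capture(name): name is "scene" or "top" or "wrist"; returns a dict with "pixels" (384x512x3 uint8, red, green, blue), "fov_y" (degrees; the focal length in pixels is half the picture's height over the tangent of half this angle, whatever the lens; pixels are square), "cx", "cy" (the principal point, pixels), "eye" and "rotation" of the camera in the world; the wrist camera has in their place "T_tool_cam" (4x4, takes a point from camera to tool coordinates, whose origin is the TCP and whose axes are the flange's). Camera axes: x right, y down, z forward; pixel columns grow to the right and rows downward; lengths in m; the calibration is good to about 2 mm. A picture is of the moment at which its call begins: read the wrist's pose just before it. There is no depth.
- arm.sign_off(): hands the job in; it is judged then, once.
The state is a dict: "time": time; "q": joint angles; "qd": joint speeds; "tau": joint torques, N m; "tool_pos": TCP position; "eef_rot": TCP orientation; "force": force on the tool from outside, world axes, zero at the start; "torque": the same for the moment, N m; "finger_gap": finger opening in m; "gripper_force": force on a finger pad.
Only numpy, scipy, OpenCV 4.12 (cv2) and the standard library are available. Lean on these libraries where they do the work, as an engineer would, in place of code of your own. Each camera call takes 0.05 s, during which the arm holds its last target. There are 200 camera calls.

## Working session

There is one attempt and no reset: what is moved stays moved. The work goes in short steps, Python scripts to look and compute and a tool call to move; the robot and the scene stay as the last step left them, time stands still between calls to the robot, and variables do not carry over. Pictures are saved under pics/ and viewed, at most 10 in all, crops included, and the job is handed in when it is done.

Besides the shell and the picture viewer there is one more tool, called after "Request:" as name(argument=value, ...) on one line, values as JSON. apply_moves: Moves the arm, as the interface text tells. Its arguments: {"type":"object","properties":{"increments":{"type":"array"},"newtons":{"type":"number"}},"required":["increments"]}

```bash
mkdir -p pics
cat > h.py <<'E'
import numpy as np, cv2
from scipy.spatial.transform import Rotation as R
from workcell import arm, cams
def cap(n,f):
    c=cams.capture(n); cv2.imwrite(f'pics/{f}.png',c['pixels'][:,:,::-1]); np.save(f'pics/{f}.npy',c,allow_pickle=True); return c
def load(f): return np.load(f'pics/{f}.npy',allow_pickle=True).item()
def K(c):
    f=192/np.tan(np.radians(c['fov_y'])/2); return f,c['cx'],c['cy']
def ray(c,u,v):
    f,cx,cy=K(c); return np.array(c['rotation'])@np.array([(u-cx)/f,(v-cy)/f,1.])
def at_z(c,u,v,z):
    d=ray(c,u,v); e=np.array(c['eye']); return e+d*(z-e[2])/d[2]
def proj(c,p):
    f,cx,cy=K(c); q=np.array(c['rotation']).T@(np.array(p)-np.array(c['eye'])); return q[:2]/q[2]*f+[cx,cy]
E
python3 - <<'E'
from h import *
s=arm.state(); print(s)
for n in('scene','top'):
    c=cap(n,n+'0'); print({k:v for k,v in c.items() if k!='pixels'})
a=cv2.imread('pics/top0.png'); cv2.imwrite('pics/top0b.png',cv2.resize(a,(800,600),interpolation=cv2.INTER_CUBIC))
a=cv2.imread('pics/scene0.png'); cv2.imwrite('pics/scene0b.png',cv2.resize(a,(800,600),interpolation=cv2.INTER_CUBIC))
E
```

```text
{'time': 0.0, 'q': array([ 1.07769832e+00,  2.63510566e-01, -4.89286629e-02,  1.25940881e+00,
       -2.55807825e-05,  1.41548820e+00]), 'qd': array([ 0.00105905, -0.00234418,  0.00029765,  0.00053308, -0.0007032 ,
       -0.00139869]), 'tau': array([-1.22630867e-03, -6.37606931e+01,  3.84569728e+01,  1.36014828e-02,
       -4.25528583e-05, -2.91687263e-05]), 'tool_pos': array([0.17385608, 0.49505264, 0.20213456]), 'eef_rot': array([-1.55389503e-04,  1.68093083e-01,  9.85770987e-01, -5.02536860e-04]), 'force': array([-0.05468384, -0.52492596, -0.50272051]), 'torque': array([-0.01752847, -0.0145244 ,  0.01496601]), 'gripper_force': 0.0, 'finger_gap': 0.08532593889328502}
{'fov_y': 46.98293001238339, 'cx': 248.49063853936508, 'cy': 190.37887402133066, 'eye': array([ 0.054007  , -1.0461458 ,  0.99759077]), 'rotation': array([-0.42496181,  0.87111585, -0.22556207,  0.09841942])}
{'fov_y': 52.851118509632855, 'cx': 256.3920490503235, 'cy': 190.34884468978674, 'eye': array([ 0.2885264 , -0.05791962,  1.46816419]), 'rotation': array([-0.08292067,  0.74954617, -0.65238751,  0.07546688])}
```

View pics/top0b.png

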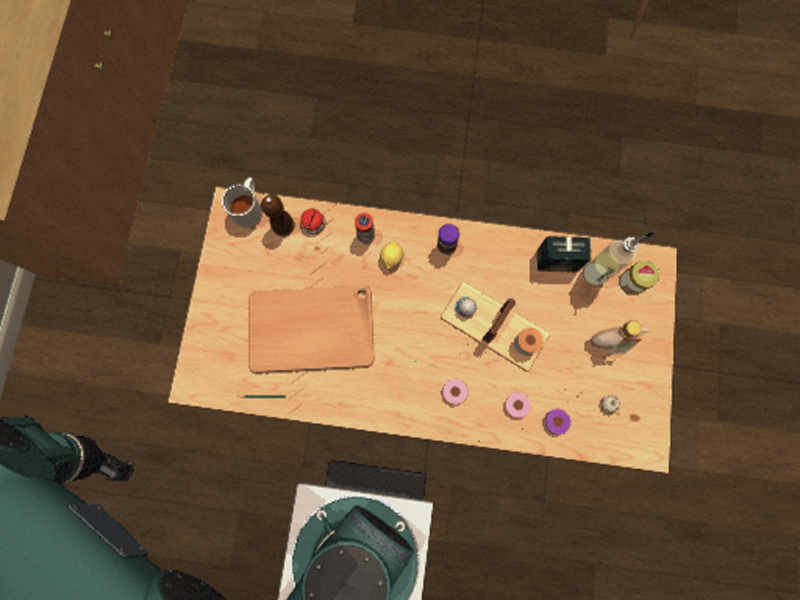

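View pics/scene0b.png

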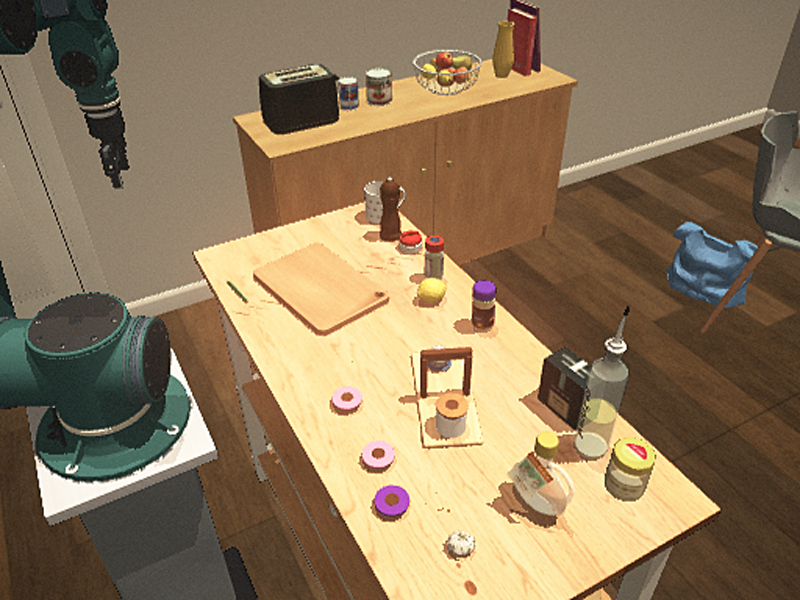

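Top view (800-px scale): the carrier is at about (495,325), with ball (466,307), crossbar (500,320) and brown lid on the tub (530,341). The board is at (311,330). Lid-like things are brown (530,341), pink (455,391), pink (518,405) and purple (558,422). Only the brown one fits, being brown and sitting in the carrier's tub. I'll confirm with a crop.

```bash
sed -i "s/np.array(c\['rotation'\])/R.from_quat(np.roll(c['rotation'],-1)).as_matrix()/g" h.py
python3 - <<'E'
from h import *
a=cv2.imread('pics/top0.png')[170:250,270:370]; A=cv2.resize(a,None,fx=6,fy=6,interpolation=cv2.INTER_CUBIC)
b=cv2.imread('pics/scene0.png')[210:295,255:320]; B=cv2.resize(b,(200*65//85*3,600),interpolation=cv2.INTER_CUBIC)
A=cv2.resize(A,(450,360)); B=cv2.resize(B,(344,450))
o=np.zeros((450,800,3),np.uint8); o[:360,:450]=A; o[:,455:799]=B; cv2.imwrite('pics/crop0.png',o)
c=load('top0')
k=.64
for n,u,v,z in [('lid',530,341,.071),('ball',466,307,.03),('bar0',487,339,.126),('bar1',511,303,.126),
  ('t1',461,284,.01),('t2',441,315,.01),('t3',549,336,.01),('t4',530,369,.01),('bd1',249,290,.018),('bd2',372,287,.018),('bd3',373,366,.018),('bd4',249,372,.018),('cur',448,232,.11),('lemon',392,255,.03)]:
    print(n,at_z(c,u*k,v*k,z).round(3))
E
```

```text
lid [ 0.544 -0.335  0.071]
ball [ 0.613 -0.181  0.03 ]
bar0 [ 0.525 -0.228  0.126]
bar1 [ 0.615 -0.273  0.126]
t1 [ 0.674 -0.164  0.01 ]
t2 [ 0.589 -0.124  0.01 ]
t3 [ 0.574 -0.392  0.01 ]
t4 [ 0.487 -0.353  0.01 ]
bd1 [0.585 0.354 0.018]
bd2 [0.634 0.054 0.018]
bd3 [0.441 0.023 0.018]
bd4 [0.386 0.315 0.018]
cur [ 0.77  -0.111  0.11 ]
lemon [0.719 0.016 0.03 ]
```

View pics/crop0.png

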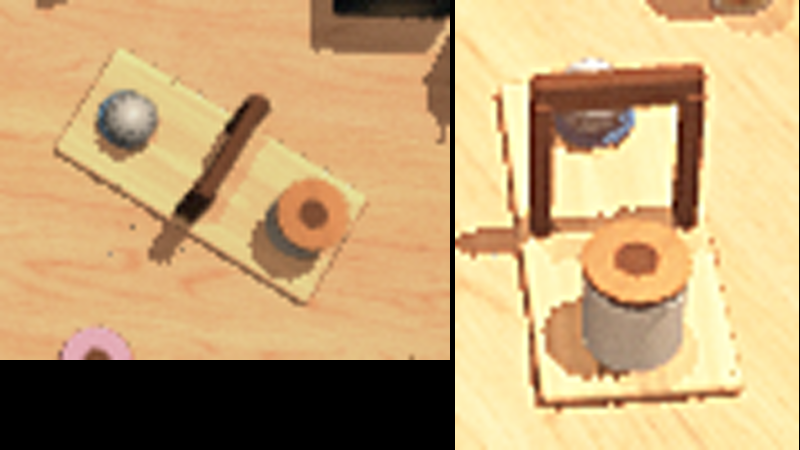

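The crop confirms it: the brown disc with a dark centre sits raised on the white tub, at (313,213) in the left half and (635,258) in the right. Next is fitting the carrier pose from both cameras.

Run:
```python
from h import *
from scipy.optimize import least_squares
T=lambda u,v:((u+.5)/4.5-.5+270,(v+.5)/4.5-.5+170)
S=lambda u,v:((u-455+.5)/5.29-.5+255,(v+.5)/5.29-.5+210)
ct,cs=load('top0'),load('scene0')
obs=[(ct,T(120,48),(.055,.125,.01)),(ct,T(55,150),(-.055,.125,.01)),(ct,T(367,202),(.055,-.125,.01)),(ct,T(305,302),(-.055,-.125,.01)),
(ct,T(313,214),(0,-.085,.071)),(cs,S(635,258),(0,-.085,.071)),(cs,S(538,398),(-.055,-.125,.01)),(cs,S(740,385),(.055,-.125,.01)),(cs,S(500,88),(-.055,.125,.01))]
def P(x,p):
    c,s=np.cos(x[2]),np.sin(x[2]); return [x[0]+c*p[0]-s*p[1],x[1]+s*p[0]+c*p[1],p[2]]
def res(x): return np.concatenate([proj(c,P(x,p))-o for c,o,p in obs])
r=least_squares(res,[.58,-.26,-.44],loss='soft_l1'); x=r.x
print(x,res(x).reshape(-1,2).round(1).tolist()); print('lid',P(x,(0,-.085,.071)),'grip',P(x,(0,0,.115)))
s=arm.state(); Rt=R.from_quat(np.roll(s['eef_rot'],-1)).as_matrix(); print(Rt.round(3))
# board
b=[(250,290),(372,287),(373,366),(249,371)]
m=np.mean([at_z(ct,u*.64,v*.64,.018) for u,v in b],0); print('board',m)
np.save('tray.npy',x)
```

```text
[ 0.58246858 -0.25748709 -0.43324902] [[-0.0, -1.0], [-0.5, -0.3], [0.9, -0.9], [0.3, 1.1], [0.0, 0.3], [-0.2, 0.2], [-0.1, 0.1], [0.3, 0.2], [-0.7, -1.1]]
lid [np.float64(0.5467837194831509), np.float64(-0.3346336454496364), 0.071] grip [np.float64(0.582468576215652), np.float64(-0.2574870901151247), 0.115]
[[-0.943  0.331 -0.   ]
 [ 0.331  0.943 -0.001]
 [ 0.    -0.001 -1.   ]]
board [0.51218584 0.1859171  0.018     ]
```

Request:
apply_moves(increments=[{"dx": -1.6,"dy": -1.2,"dz": -0.3,"wz": 0.3,"fingers": 0},{"dx": -6.5,"dy": -4.7,"dz": -0.3,"wz": 0.55,"fingers": 0},{"dx": -6.5,"dy": -4.7,"dz": -0.3,"wz": 0.55,"fingers": 0},{"dx": -6.5,"dy": -4.7,"dz": -0.3,"wz": 0.55,"fingers": 0},{"dx": -6.5,"dy": -4.7,"dz": -0.3,"wz": 0.55,"fingers": 0},{"dx": -6.5,"dy": -4.7,"dz": -0.3,"wz": 0.55,"fingers": 0},{"dx": -6.5,"dy": -4.7,"dz": -0.3,"wz": 0.55,"fingers": 0},{"dx": -6.5,"dy": -4.7,"dz": -0.3,"wz": 0.55,"fingers": 0},{"dx": -6.5,"dy": -4.7,"dz": -0.3,"wz": 0.55,"fingers": 0},{"dx": -6.5,"dy": -4.7,"dz": -0.3,"wz": 0.55,"fingers": 0}])

```text
invalid input
```

```bash
cat >> h.py <<'E'
def go(p,yaw=None):
    s=arm.state(); M=R.from_quat(np.roll(s['eef_rot'],-1)).as_matrix()
    print('t',round(s['time'],2),'pos',s['tool_pos'].round(4),'F',s['force'].round(1),'gap',round(s['finger_gap'],4),'q',s['q'].round(2))
    print('d units',(M.T@(np.array(p)-s['tool_pos'])/.06).round(3))
    if yaw is not None: # want tool = x->-x_tray,y->y_tray,z down
        W=R.from_euler('z',yaw).as_matrix()@np.diag([-1,1,-1]); print('w units',(np.degrees(R.from_matrix(M.T@W).as_rotvec())/10).round(3))
E
python3 -c "
from h import *
go([.5468,-.3346,.16],-.4332)"
```

```text
t 0.1 pos [0.1739 0.4951 0.2022] F [-0.1  0.1  0.4] gap 0.085 q [ 1.08  0.26 -0.05  1.26  0.    1.42]
d units [-10.447 -10.987   0.711]
w units [-0.005 -0.001  0.547]
```

Request:
apply_moves(increments=[{"wx": 0,"wy": 0,"wz": 0.3,"dx": -0.8,"dy": -0.5,"dz": 0,"fingers": 0},{"wx": 0,"wy": 0,"wz": 0.55,"dx": -1.6,"dy": -1.0,"dz": 0,"fingers": 0}])

```text
time: 0.35
tool_pos: [0.245, 0.4059, 0.2022]
eef_rot: [-0.0, 0.215, 0.977, -0.0]
force: [1.2, 0.6, -0.0]
finger_gap: 0.0517
gripper_force: 0.0
```

Request:
apply_moves(increments=[{"wx": 0,"wy": 0,"wz": 0,"dx": -5.2,"dy": -3.2,"dz": 0,"fingers": 0},{"wx": 0,"wy": 0,"wz": 0,"dx": -5.2,"dy": -3.2,"dz": 0,"fingers": 0},{"wx": 0,"wy": 0,"wz": 0,"dx": -5.2,"dy": -3.2,"dz": 0,"fingers": 0},{"wx": 0,"wy": 0,"wz": 0,"dx": -5.2,"dy": -3.2,"dz": 0,"fingers": 0},{"wx": 0,"wy": 0,"wz": 0,"dx": -5.2,"dy": -3.2,"dz": 0,"fingers": 0},{"wx": 0,"wy": 0,"wz": 0,"dx": -5.2,"dy": -3.2,"dz": 0,"fingers": 0},{"wx": 0,"wy": 0,"wz": 0,"dx": -9.0,"dy": -8.5,"dz": 0,"fingers": 0},{"wx": 0,"wy": 0,"wz": 0,"dx": -9.0,"dy": -8.5,"dz": 0,"fingers": 0},{"wx": 0,"wy": 0,"wz": 0,"dx": -9.0,"dy": -8.5,"dz": 0,"fingers": 0},{"wx": 0,"wy": 0,"wz": 0,"dx": -9.0,"dy": -8.5,"dz": 0,"fingers": 0},{"wx": 0,"wy": 0,"wz": 0,"dx": -9.0,"dy": -8.5,"dz": 0,"fingers": 0},{"wx": 0,"wy": 0,"wz": 0,"dx": -9.0,"dy": -8.5,"dz": 0,"fingers": 0}])

```text
time: 1.85
tool_pos: [0.5172, -0.2689, 0.2023]
eef_rot: [-0.0, 0.215, 0.977, 0.0]
force: [1.6, 0.3, -0.1]
finger_gap: -0.0001
gripper_force: 0.0
```

```bash
python3 -c "
from h import *
go([.5468,-.3346,.16],-.4332)"
```

```text
t 1.85 pos [ 0.5172 -0.2689  0.2023] F [ 1.6  0.3 -0.1] gap -0.0001 q [-0.62  0.36  0.1   1.31  0.   -0.19]
d units [-0.909 -0.785  0.705]
w units [ 0.001 -0.002 -0.005]
```

Request:
apply_moves(increments=[{"wx": 0,"wy": 0,"wz": 0,"dx": -0.9,"dy": -0.78,"dz": 0,"fingers": 0},{"wx": 0,"wy": 0,"wz": 0,"dx": -0.9,"dy": -0.78,"dz": 0.4,"fingers": 0},{"wx": 0,"wy": 0,"wz": 0,"dx": -0.9,"dy": -0.78,"dz": 0.8,"fingers": 0},{"wx": 0,"wy": 0,"wz": 0,"dx": -0.9,"dy": -0.78,"dz": 0.8,"fingers": 0},{"wx": 0,"wy": 0,"wz": 0,"dx": -0.9,"dy": -0.78,"dz": 0.8,"fingers": 0}])

```text
time: 2.48
tool_pos: [0.5468, -0.3319, 0.1555]
eef_rot: [0.0, 0.215, 0.977, -0.0]
force: [0.1, 0.4, 1.1]
finger_gap: -0.0001
gripper_force: 0.0
```

```bash
python3 -c "
from h import *
go([.5468,-.3346,.08],-.4332)
s=arm.state()
c=cap('wrist','w1'); M=np.eye(4); M[:3,:3]=R.from_quat(np.roll(s['eef_rot'],-1)).as_matrix(); M[:3,3]=s['tool_pos']
W=M@c['T_tool_cam']; c['eye']=W[:3,3]; q=R.from_matrix(W[:3,:3]).as_quat(); c['rotation']=np.roll(q,1)
np.save('pics/w1.npy',c,allow_pickle=True)
print(proj(c,[.5468,-.3346,.071]))
a=cv2.imread('pics/w1.png')
u,v=proj(c,[.5468,-.3346,.071]).astype(int); cv2.drawMarker(a,(int(u),int(v)),(255,0,0),0,12,1)
cv2.imwrite('pics/w1b.png',cv2.resize(a,(800,600)))"
```

```text
t 2.48 pos [ 0.5468 -0.3319  0.1555] F [0.1 0.4 1.1] gap -0.0001 q [-0.67  0.48  0.16  1.25  0.   -0.24]
d units [-0.018 -0.04   1.258]
w units [-0.001  0.004 -0.002]
[253.12519363 187.75668742]
```

View pics/w1b.png

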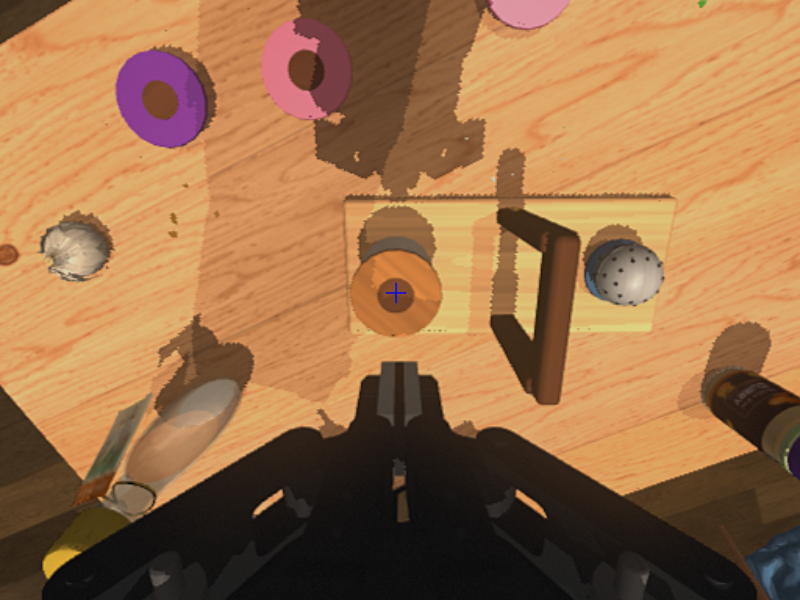

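The wrist view has the lid centre at (396,291), within 1 mm of the prediction (395,293). The handle is at (560,310) and the ball is in its dish at (630,274). I'll descend to just above the lid.

Request:
apply_moves(increments=[{"wx": 0,"wy": 0,"wz": 0,"dx": -0.02,"dy": -0.04,"dz": 0.4,"fingers": 0},{"wx": 0,"wy": 0,"wz": 0,"dx": -0.02,"dy": -0.04,"dz": 0.8,"fingers": 0},{"wx": 0,"wy": 0,"wz": 0,"dx": -0.02,"dy": -0.04,"dz": 1.15,"fingers": 0},{"wx": 0,"wy": 0,"wz": 0,"dx": -0.02,"dy": -0.04,"dz": 1.3,"fingers": 0},{"wx": 0,"wy": 0,"wz": 0,"dx": -0.02,"dy": -0.04,"dz": 1.3,"fingers": 0},{"wx": 0,"wy": 0,"wz": 0,"dx": -0.02,"dy": -0.04,"dz": 1.3,"fingers": 0}])

```text
time: 3.28
tool_pos: [0.5471, -0.335, 0.0777]
eef_rot: [0.001, 0.215, 0.977, -0.0]
force: [0.1, 0.5, 0.1]
finger_gap: 0.0003
gripper_force: 0.0
```

```bash
python3 -c "
from h import *
go([.5468,-.3346,.063],-.4332)"
```

```text
t 3.27 pos [ 0.5471 -0.335   0.0777] F [0.1 0.5 0.1] gap 0.0003 q [-0.68  0.52  0.01  1.07  0.   -0.24]
d units [0.008 0.004 0.245]
w units [-0.002  0.008 -0.003]
```

Request:
apply_moves(increments=[{"wx": 0,"wy": 0,"wz": 0,"dx": 0,"dy": 0,"dz": 0.05,"fingers": 0},{"wx": 0,"wy": 0,"wz": 0,"dx": 0,"dy": 0,"dz": 0.1,"fingers": 0},{"wx": 0,"wy": 0,"wz": 0,"dx": 0,"dy": 0,"dz": 0.13,"fingers": 0},{"wx": 0,"wy": 0,"wz": 0,"dx": 0,"dy": 0,"dz": 0.16,"fingers": 0},{"wx": 0,"wy": 0,"wz": 0,"dx": 0,"dy": 0,"dz": 0.16,"fingers": 0}])

```text
time: 3.9
tool_pos: [0.5466, -0.3346, 0.0668]
eef_rot: [-0.0, 0.215, 0.977, 0.0]
force: [-0.3, 0.5, 0.2]
finger_gap: -0.0005
gripper_force: 0.0
```

Request:
apply_moves(increments=[{"wx": 0,"wy": 0,"wz": 0,"dx": 0,"dy": 0,"dz": 0.03,"fingers": 0},{"wx": 0,"wy": 0,"wz": 0,"dx": 0,"dy": 0,"dz": 0.06,"fingers": 0},{"wx": 0,"wy": 0,"wz": 0,"dx": 0,"dy": 0,"dz": 0.07,"fingers": 0},{"wx": 0,"wy": 0,"wz": 0,"dx": 0,"dy": 0,"dz": 0.07,"fingers": 0}])

```text
time: 4.4
tool_pos: [0.5466, -0.3347, 0.0627]
eef_rot: [-0.0, 0.215, 0.977, 0.0]
force: [0.1, -0.4, 0.7]
finger_gap: -0.0003
gripper_force: 0.0
```

Request:
apply_moves(increments=[{"wx": 0,"wy": 0,"wz": 0,"dx": 0,"dy": 0,"dz": 0.02,"fingers": 0},{"wx": 0,"wy": 0,"wz": 0,"dx": 0,"dy": 0,"dz": 0.03,"fingers": 0},{"wx": 0,"wy": 0,"wz": 0,"dx": 0,"dy": 0,"dz": 0.03,"fingers": 0}])

```text
time: 4.78
tool_pos: [0.5467, -0.3346, 0.0609]
eef_rot: [-0.0, 0.215, 0.977, 0.0]
force: [-0.3, 0.0, -0.3]
finger_gap: -0.0
gripper_force: 0.0
```

Request:
apply_moves(increments=[{"wx": 0,"wy": 0,"wz": 0,"dx": 0,"dy": 0,"dz": 0.02,"fingers": 0},{"wx": 0,"wy": 0,"wz": 0,"dx": 0,"dy": 0,"dz": 0.04,"fingers": 0},{"wx": 0,"wy": 0,"wz": 0,"dx": 0,"dy": 0,"dz": 0.04,"fingers": 0}])

```text
time: 5.15
tool_pos: [0.5466, -0.3346, 0.0584]
eef_rot: [-0.0, 0.215, 0.977, 0.0]
force: [0.3, 0.5, 0.1]
finger_gap: -0.0003
gripper_force: 0.0
```

```bash
python3 -c "
from h import *
go([.5468,-.3346,.063],-.4332)
cap('scene','s1'); b=cv2.imread('pics/s1.png')[205:300,240:335]; cv2.imwrite('pics/s1b.png',cv2.resize(b,(600,600),interpolation=cv2.INTER_CUBIC))"
```

```text
t 5.15 pos [ 0.5466 -0.3346  0.0584] F [0.3 0.5 0.1] gap -0.0003 q [-0.68  0.53 -0.02  1.02 -0.   -0.24]
d units [-0.003  0.002 -0.076]
w units [ 0.    -0.001 -0.004]
```

View pics/s1b.png

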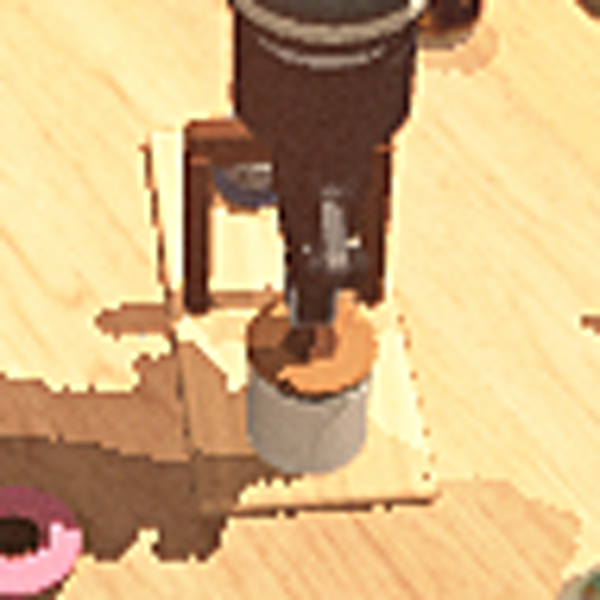

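Crop: the shut fingertips at about (318,318) are at the lid centre, (312,340). The carrier hasn't moved and the lid looks level, but it's unclear whether it is home. I'll compare the lid's rendered height with its predicted positions.

```bash
python3 -c "
from h import *
c=load('s1'); k=600/95
f=lambda p:((proj(c,p)-[240,205]+.5)*k).round(0)
print('tcp',f([.5466,-.3346,.0584]),'top71',f([.5468,-.3346,.071]),'top63',f([.5468,-.3346,.063]),'top57',f([.5468,-.3346,.058]))
# near edge of disc bottom, 3 heights; extents
t=np.linspace(0,2*np.pi,180)
for z in(.071,.063):
  P=np.array([f([.5468+.03*np.cos(a),-.3346+.03*np.sin(a),z]) for a in t]); print(z,P.min(0),P.max(0))
P=np.array([f([.5468+.028*np.cos(a),-.3346+.028*np.sin(a),.01]) for a in t]); print('tub foot',P.min(0),P.max(0))
P=np.array([f([.5468+.028*np.cos(a),-.3346+.028*np.sin(a),.058]) for a in t]); print('rim',P.min(0),P.max(0))
"
```

```text
tcp [307. 361.] top71 [309. 341.] top63 [308. 354.] top57 [308. 361.]
0.071 [242. 293.] [376. 392.]
0.063 [241. 305.] [375. 404.]
tub foot [243. 387.] [365. 480.]
rim [245. 316.] [370. 408.]
```

```bash
python3 -c "
from h import *
c=load('w1'); print('tip in wrist(800):',proj(c,[.5468,-.3319,.1555])/.64, proj(c,[.5468,-.3319,.1655])/.64,proj(c,[.5468,-.3319,.1745])/.64)
c=load('s1'); k=600/95
for z in (.06,.07,.075,.08,.085): print(z,((proj(c,[.5466,-.3346,z])-[240,205]+.5)*k).round())
b=c['pixels'][245:275,275:305,::-1]; cv2.imwrite('pics/s1c.png',cv2.resize(b,(600,600),interpolation=cv2.INTER_NEAREST))"
```

```text
tip in wrist(800): [399.46539786 348.71141789] [399.48938728 358.8332737 ] [399.51325618 368.90427685]
0.06 [307. 358.]
0.07 [308. 343.]
0.075 [309. 335.]
0.08 [309. 328.]
0.085 [309. 320.]
```

View pics/s1c.png

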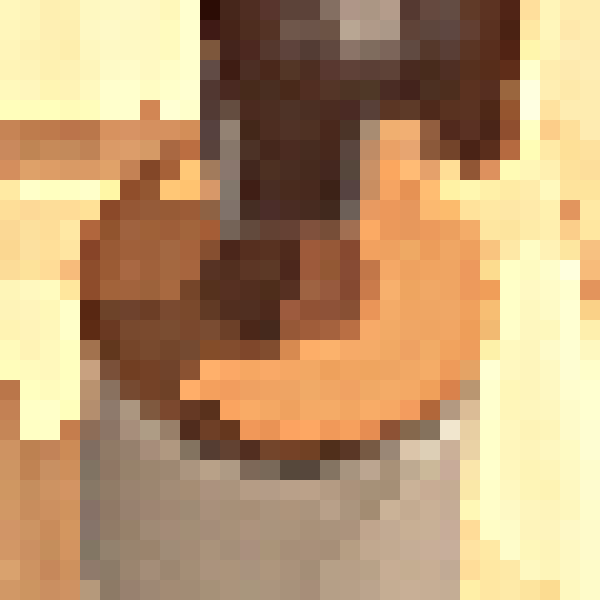

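This crop shows the fingertip bottom at (285,225), still roughly 10 mm above the lid. The lid is still raised, with the dark plug visible under the disc. The real tips therefore sit behind the reported TCP, so I'll continue down by feel.

Request:
apply_moves(increments=[{"wx": 0,"wy": 0,"wz": 0,"dx": 0,"dy": 0,"dz": 0.04,"fingers": 0},{"wx": 0,"wy": 0,"wz": 0,"dx": 0,"dy": 0,"dz": 0.08,"fingers": 0},{"wx": 0,"wy": 0,"wz": 0,"dx": 0,"dy": 0,"dz": 0.08,"fingers": 0}])

```text
time: 5.58
tool_pos: [0.5465, -0.3345, 0.0535]
eef_rot: [-0.0, 0.215, 0.977, 0.0]
force: [0.4, 0.1, 0.2]
finger_gap: -0.0005
gripper_force: 0.0
```

Request:
apply_moves(increments=[{"wx": 0,"wy": 0,"wz": 0,"dx": 0,"dy": 0,"dz": 0.03,"fingers": 0},{"wx": 0,"wy": 0,"wz": 0,"dx": 0,"dy": 0,"dz": 0.06,"fingers": 0},{"wx": 0,"wy": 0,"wz": 0,"dx": 0,"dy": 0,"dz": 0.06,"fingers": 0}])

```text
time: 5.95
tool_pos: [0.5466, -0.3346, 0.05]
eef_rot: [-0.0, 0.215, 0.977, 0.0]
force: [-0.1, 0.9, 0.5]
finger_gap: 0.0001
gripper_force: 0.0
```

Request:
apply_moves(increments=[{"wx": 0,"wy": 0,"wz": 0,"dx": 0,"dy": 0,"dz": 0.03,"fingers": 0},{"wx": 0,"wy": 0,"wz": 0,"dx": 0,"dy": 0,"dz": 0.05,"fingers": 0},{"wx": 0,"wy": 0,"wz": 0,"dx": 0,"dy": 0,"dz": 0.05,"fingers": 0}])

```text
time: 6.32
tool_pos: [0.5466, -0.3346, 0.047]
eef_rot: [-0.0, 0.215, 0.977, 0.0]
force: [-0.8, -0.7, -0.2]
finger_gap: 0.0003
gripper_force: 0.0
```

Request:
apply_moves(increments=[{"wx": 0,"wy": 0,"wz": 0,"dx": 0,"dy": 0,"dz": 0.03,"fingers": 0},{"wx": 0,"wy": 0,"wz": 0,"dx": 0,"dy": 0,"dz": 0.05,"fingers": 0},{"wx": 0,"wy": 0,"wz": 0,"dx": 0,"dy": 0,"dz": 0.05,"fingers": 0}])

```text
time: 6.7
tool_pos: [0.5466, -0.3346, 0.0441]
eef_rot: [-0.0, 0.215, 0.977, 0.0]
force: [-0.0, 0.1, -0.3]
finger_gap: 0.0
gripper_force: 0.0
```

```bash
python3 -c "
from h import *
go([.5468,-.3346,.063],-.4332)
d=cap('scene','s2'); a=load('s1')['pixels'];b=d['pixels']
o=np.hstack([cv2.resize(x[235:285,270:310,::-1],(400,500),interpolation=cv2.INTER_NEAREST) for x in (a,b)]); cv2.imwrite('pics/s2b.png',o)"
```

```text
t 6.7 pos [ 0.5466 -0.3346  0.0441] F [-0.   0.1 -0.3] gap 0.0 q [-0.68  0.54 -0.04  0.99  0.   -0.24]
d units [-0.003  0.002 -0.316]
w units [ 0.    -0.001 -0.004]
```

View pics/s2b.png

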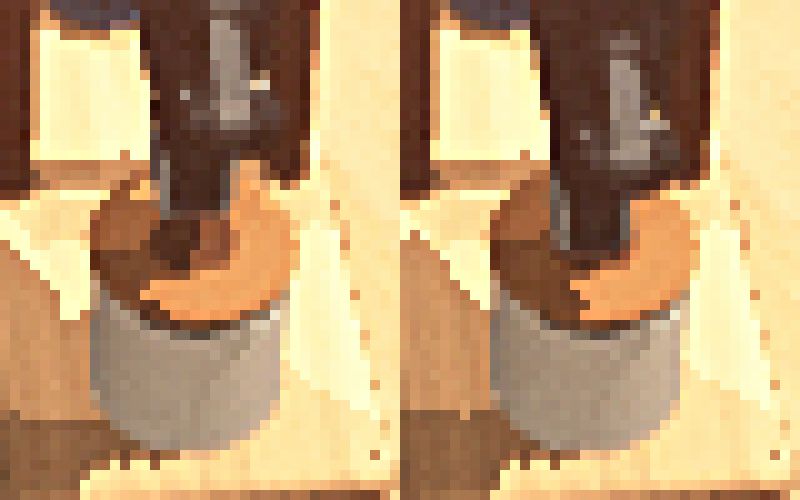

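Left is before, right is now. The tip at (590,250) is almost touching the lid centre, and the lid is still raised. I'll continue by feel.

Request:
apply_moves(increments=[{"wx": 0,"wy": 0,"wz": 0,"dx": 0,"dy": 0,"dz": 0.03,"fingers": 0},{"wx": 0,"wy": 0,"wz": 0,"dx": 0,"dy": 0,"dz": 0.05,"fingers": 0},{"wx": 0,"wy": 0,"wz": 0,"dx": 0,"dy": 0,"dz": 0.05,"fingers": 0}])

```text
time: 7.12
tool_pos: [0.5467, -0.3346, 0.0412]
eef_rot: [0.0, 0.215, 0.977, -0.0]
force: [0.2, -0.4, 0.9]
finger_gap: 0.0003
gripper_force: 0.4
```

Request:
apply_moves(increments=[{"wx": 0,"wy": 0,"wz": 0,"dx": 0,"dy": 0,"dz": 0.02,"fingers": 0},{"wx": 0,"wy": 0,"wz": 0,"dx": 0,"dy": 0,"dz": 0.03,"fingers": 0},{"wx": 0,"wy": 0,"wz": 0,"dx": 0,"dy": 0,"dz": 0.03,"fingers": 0}])

```text
time: 7.5
tool_pos: [0.5468, -0.3349, 0.0396]
eef_rot: [0.0, 0.215, 0.977, -0.0]
force: [-0.5, 0.4, 2.7]
finger_gap: -0.0
gripper_force: 1.8
```

Request:
apply_moves(increments=[{"wx": 0,"wy": 0,"wz": 0,"dx": 0,"dy": 0,"dz": 0.02,"fingers": 0},{"wx": 0,"wy": 0,"wz": 0,"dx": 0,"dy": 0,"dz": 0.04,"fingers": 0},{"wx": 0,"wy": 0,"wz": 0,"dx": 0,"dy": 0,"dz": 0.04,"fingers": 0}])

```text
time: 7.88
tool_pos: [0.5465, -0.3345, 0.0366]
eef_rot: [-0.0, 0.215, 0.977, 0.0]
force: [-0.7, -0.6, 0.1]
finger_gap: 0.0001
gripper_force: 0.0
```

Request:
apply_moves(increments=[{"wx": 0,"wy": 0,"wz": 0,"dx": 0,"dy": 0,"dz": 0.03,"fingers": 0},{"wx": 0,"wy": 0,"wz": 0,"dx": 0,"dy": 0,"dz": 0.05,"fingers": 0},{"wx": 0,"wy": 0,"wz": 0,"dx": 0,"dy": 0,"dz": 0.05,"fingers": 0}])

```text
time: 8.25
tool_pos: [0.5465, -0.3346, 0.0343]
eef_rot: [-0.0, 0.215, 0.977, -0.0]
force: [-3.2, 1.9, 7.5]
finger_gap: -0.0001
gripper_force: 3.9
```

Request:
apply_moves(increments=[{"wx": 0,"wy": 0,"wz": 0,"dx": 0,"dy": 0,"dz": 0.02,"fingers": 0},{"wx": 0,"wy": 0,"wz": 0,"dx": 0,"dy": 0,"dz": 0.02,"fingers": 0},{"wx": 0,"wy": 0,"wz": 0,"dx": 0,"dy": 0,"dz": 0.02,"fingers": 0}])

```text
time: 8.62
tool_pos: [0.5466, -0.3346, 0.0342]
eef_rot: [0.0, 0.215, 0.977, -0.0]
force: [-6.9, 5.2, 22.3]
finger_gap: 0.0002
gripper_force: 11.0
```

Request:
apply_moves(increments=[{"wx": 0,"wy": 0,"wz": 0,"dx": 0,"dy": 0,"dz": -0.3,"fingers": 0},{"wx": 0,"wy": 0,"wz": 0,"dx": 0,"dy": 0,"dz": -1.2,"fingers": 0},{"wx": 0,"wy": 0,"wz": 0,"dx": 0,"dy": 0,"dz": -2.2,"fingers": 0},{"wx": 0,"wy": 0,"wz": 0,"dx": 0,"dy": 0,"dz": -2.5,"fingers": 0},{"wx": 0,"wy": 0,"wz": 0,"dx": 0,"dy": 0,"dz": -2.5,"fingers": 40},{"wx": 0,"wy": 0,"wz": 0,"dx": 0,"dy": 0,"dz": -2.5,"fingers": 70},{"wx": 0,"wy": 0,"wz": 0,"dx": 0,"dy": 0,"dz": -2.5,"fingers": 70}])

```text
time: 9.5
tool_pos: [0.5462, -0.3343, 0.1814]
eef_rot: [-0.001, 0.215, 0.977, 0.0]
force: [-0.3, 0.0, 0.2]
finger_gap: 0.0545
gripper_force: 0.0
```

```bash
cat >> h.py <<'E'
def wcap(f):
    s=arm.state(); c=cap('wrist',f); M=np.eye(4); M[:3,:3]=R.from_quat(np.roll(s['eef_rot'],-1)).as_matrix(); M[:3,3]=s['tool_pos']
    W=M@c['T_tool_cam']; c['eye']=W[:3,3]; c['rotation']=np.roll(R.from_matrix(W[:3,:3]).as_quat(),1); c['M']=M
    np.save(f'pics/{f}.npy',c,allow_pickle=True); return c
E
python3 -c "
from h import *
go([.58247,-.25749,.20],-.4332)
c=wcap('w3'); d=cap('scene','s3')
print('Ttc',c['T_tool_cam'].round(3).tolist())
w=load('w1'); M=np.eye(4)
for x in(-.011,0,.011):
  for z in (0,-.03): print(x,z,proj(w,[.5468,-.3319,.1555]+R.from_quat([.977,-.0,0,.215]).as_matrix()@np.array([0,0,0]) + np.array([-.907*x,.42*x,-z]))/.64)
a=cv2.resize(c['pixels'][:,:,::-1],(453,340)); b=cv2.resize(d['pixels'][205:290,245:325,::-1],(320,340),interpolation=cv2.INTER_CUBIC)
cv2.imwrite('pics/v3.png',np.hstack([a,b]))
"
```

```text
t 9.5 pos [ 0.5462 -0.3343  0.1814] F [-0.3  0.   0.2] gap 0.0545 q [-0.68  0.47  0.22  1.32 -0.   -0.24]
d units [-0.01   1.416 -0.31 ]
w units [ 0.003 -0.012 -0.003]
Ttc [[0.0, -0.948, -0.317, 0.081], [1.0, 0.001, -0.001, -0.0], [0.001, -0.317, 0.948, -0.172], [0.0, 0.0, 0.0, 1.0]]
-0.011 0 [399.43676461 370.5564154 ]
-0.011 -0.03 [399.51055871 407.58478956]
0 0 [399.46539786 348.71141789]
0 -0.03 [399.54588079 382.66957488]
0.011 0 [399.49511045 326.04296909]
0.011 -0.03 [399.5827759  356.64479113]
```

View pics/v3.png

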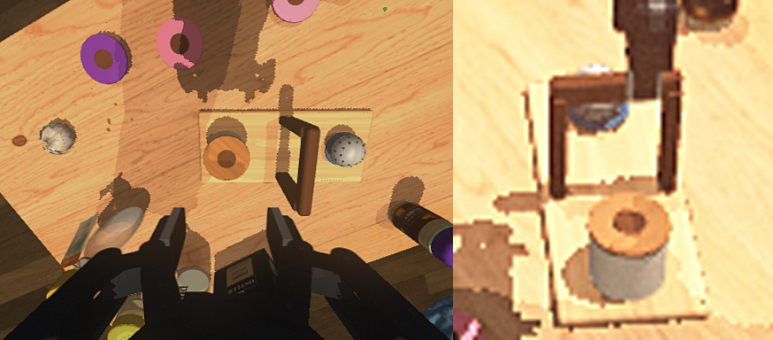

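Wrist view: the fingers are open and the handle is at (308,170). Scene crop: the lid is at (628,225) and the ball at (598,105), in its dish. I'll check the lid height numerically against the start picture.

```bash
python3 -c "
from h import *
def lid(c,p):
    u,v=proj(c,p); hsv=cv2.cvtColor(c['pixels'],cv2.COLOR_RGB2HSV).astype(int)
    h,s=hsv[...,0],hsv[...,1]; m=((h<14)&(s>110)&(hsv[...,2]>60)); y,x=np.nonzero(m); k=(abs(x-u)<12)&(abs(y-v)<9); return x[k].mean().round(2),y[k].mean().round(2),y[k].min(),y[k].max(),k.sum()
L=[.5468,-.3346]
for n in('scene0','s3'):
    c=load(n); print(n,lid(c,L+[.067]),'pred71',proj(c,L+[.071]).round(2),'pred63',proj(c,L+[.063]).round(2))
for n in('scene0','s3'):
  c=load(n); u,v=proj(c,L+[.067]).round().astype(int); print(cv2.cvtColor(c['pixels'],cv2.COLOR_RGB2GRAY)[v-11:v+14,u])
w=load('w3'); print(proj(w,L+[.071])/512*453,proj(w,L+[.063])/512*453)
"
```

```text
scene0 (np.float64(287.72), np.float64(257.83), np.int64(251), np.int64(268), np.int64(115)) pred71 [288.38 258.54] pred63 [288.28 260.48]
s3 (np.float64(288.98), np.float64(258.52), np.int64(251), np.int64(268), np.int64(149)) pred71 [288.38 258.54] pred63 [288.28 260.48]
[248 146 181 195 192 197 189 106 118 126 116 116 115 203 202 199 205 191
  76 116 166 154 151 151 150]
[249 150 153 158 191 195 198 201 157 111 120 122 113 115 142 202 205 205
 177 136 118 155 151 150 153]
[225.98398707 159.54449287] [225.97886668 157.78794565]
```

```bash
python3 -c "
from h import *
L=[.5468,-.3346]
d=[cap('scene','s4_%d'%i) for i in range(2)]; t=cap('top','t4')
def sh(A,B,r):
    y0,y1,x0,x1=r; g=[cv2.resize(cv2.cvtColor(p['pixels'],cv2.COLOR_RGB2GRAY)[y0:y1,x0:x1].astype(np.float32),None,fx=4,fy=4,interpolation=cv2.INTER_CUBIC) for p in(A,B)]
    W=np.eye(2,3,dtype=np.float32)
    cc,W=cv2.findTransformECC(g[0],g[1],W,cv2.MOTION_TRANSLATION,(3,200,1e-6),None,5); return (W[:,2]/4).round(2),round(cc,3)
s0,t0=load('scene0'),load('top0')
for x in d: print('lid scene',sh(s0,x,(252,266,277,301)),'foot',sh(s0,x,(272,290,270,312)))
print('lid top',sh(t0,t,(208,228,329,350)),'pred',proj(t,L+[.063])-proj(t,L+[.071]))
print('corner top',sh(t0,t,(176,206,280,305)))
for n,c in(('0',s0),('1',d[1])):
  print(n); print(cv2.cvtColor(c['pixels'],cv2.COLOR_RGB2GRAY)[248:274,278:299:4].T)
"
```

```text
lid scene (array([-0.22,  0.83], dtype=float32), 0.753) foot (array([ 0.13, -0.02], dtype=float32), 0.946)
lid scene (array([-0.21,  0.82], dtype=float32), 0.758) foot (array([ 0.14, -0.02], dtype=float32), 0.947)Traceback (most recent call last):
  File "<string>", line 11, in <module>
    print('lid top',sh(t0,t,(208,228,329,350)),'pred',proj(t,L+[.063])-proj(t,L+[.071]))
                    ~~^^^^^^^^^^^^^^^^^^^^^^^^
  File "<string>", line 8, in sh
    cc,W=cv2.findTransformECC(g[0],g[1],W,cv2.MOTION_TRANSLATION,(3,200,1e-6),None,5); return (W[:,2]/4).round(2),round(cc,3)
         ~~~~~~~~~~~~~~~~~~~~^^^^^^^^^^^^^^^^^^^^^^^^^^^^^^^^^^^^^^^^^^^^^^^^^^^^^^^^
cv2.error: OpenCV(4.12.0) /io/opencv/modules/video/src/ecc.cpp:589: error: (-7:Iterations do not converge) The algorithm stopped before its convergence. The correlation is going to be minimized. Images may be uncorrelated or non-overlapped in function 'findTransformECC'
```

```bash
python3 -c "
from h import *
L=np.array([.5468,-.3346])
w3=wcap('w4')
for n in('w1','w4'):
    c=load(n); hsv=cv2.cvtColor(c['pixels'],cv2.COLOR_RGB2HSV); u,v=proj(c,[*L,.067])
    m=((hsv[...,0]<16)&(hsv[...,1]>130)).astype(np.uint8); mm=np.zeros_like(m); cv2.circle(mm,(int(u),int(v)),36,1,-1); m&=mm
    n_,lab,st,ce=cv2.connectedComponentsWithStats(m); i=1+st[1:,4].argmax(); cn=max(cv2.findContours((lab==i).astype(np.uint8),0,1)[0],key=len)
    (ex,ey),(a,b),an=cv2.fitEllipse(cv2.convexHull(cn)); f,_,_=K(c)
    print(n,'seen',round(ex,2),round(ey,2),'axes',round(a,2),round(b,2),st[i])
    for z in(.071,.063):
        P=np.array([proj(c,[L[0]+.03*np.cos(t),L[1]+.03*np.sin(t),z]) for t in np.linspace(0,6.28,60)],np.float32); e=cv2.fitEllipse(P); print('   pred',z,np.round(e[0],2),np.round(e[1],2))
a=[cv2.resize(load(n)['pixels'][int(v)-45:int(v)+45,int(u)-45:int(u)+45,::-1],(390,390),interpolation=cv2.INTER_CUBIC) for n in('w1','w4') for u,v in[proj(load(n),[*L,.06])]]
cv2.imwrite('pics/v4.png',np.hstack(a))
"
```

```text
w1 seen 249.79 187.69 axes 63.28 72.05 [ 217  151   66   72 3080]
   pred 0.071 [253.13 186.75] [57.05 59.91]
   pred 0.063 [253.19 184.41] [55.65 58.27]
w4 seen 251.31 173.87 axes 60.14 69.37 [ 219  142   64   61 2838]
   pred 0.071 [255.56 178.66] [52.69 54.76]
   pred 0.063 [255.55 176.72] [51.49 53.38]
```

View pics/v4.png

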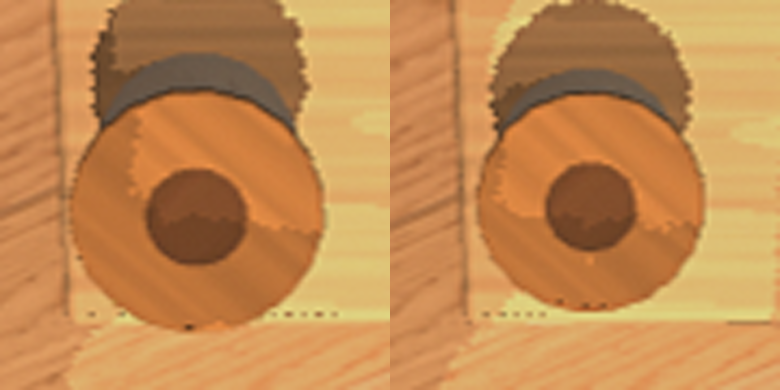

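Left is before and right is after: the disc is smaller and lower, at (590,206), level, and consistent with home. I'll press once more to verify that it meets a firm stop at the same height.

Request:
apply_moves(increments=[{"wx": 0,"wy": 0,"wz": 0,"dx": 0,"dy": 0,"dz": 0.5,"fingers": 0},{"wx": 0,"wy": 0,"wz": 0,"dx": 0,"dy": 0,"dz": 1.0,"fingers": 0},{"wx": 0,"wy": 0,"wz": 0,"dx": 0,"dy": 0,"dz": 1.5,"fingers": 0},{"wx": 0,"wy": 0,"wz": 0,"dx": 0,"dy": 0,"dz": 1.9,"fingers": 0},{"wx": 0,"wy": 0,"wz": 0,"dx": 0,"dy": 0,"dz": 2.2,"fingers": 0},{"wx": 0,"wy": 0,"wz": 0,"dx": 0,"dy": 0,"dz": 2.37,"fingers": 0},{"wx": 0,"wy": 0,"wz": 0,"dx": 0,"dy": 0,"dz": 2.4,"fingers": 0},{"wx": 0,"wy": 0,"wz": 0,"dx": 0,"dy": 0,"dz": 2.4,"fingers": 0},{"wx": 0,"wy": 0,"wz": 0,"dx": 0,"dy": 0,"dz": 2.4,"fingers": 0}])

```text
time: 10.92
tool_pos: [0.547, -0.3349, 0.0395]
eef_rot: [0.0, 0.215, 0.977, -0.0]
force: [0.0, -0.0, -0.5]
finger_gap: 0.0001
gripper_force: 0.0
```

No contact at .0395, where there was 2.7 N before, so the lid is lower now.

Request:
apply_moves(increments=[{"wx": 0,"wy": 0,"wz": 0,"dx": 0,"dy": 0,"dz": 0.03,"fingers": 0},{"wx": 0,"wy": 0,"wz": 0,"dx": 0,"dy": 0,"dz": 0.06,"fingers": 0},{"wx": 0,"wy": 0,"wz": 0,"dx": 0,"dy": 0,"dz": 0.08,"fingers": 0},{"wx": 0,"wy": 0,"wz": 0,"dx": 0,"dy": 0,"dz": 0.1,"fingers": 0},{"wx": 0,"wy": 0,"wz": 0,"dx": 0,"dy": 0,"dz": 0.1,"fingers": 0}])

```text
time: 11.55
tool_pos: [0.5467, -0.3347, 0.0343]
eef_rot: [0.001, 0.215, 0.977, -0.0]
force: [-5.8, 4.0, 20.3]
finger_gap: -0.0001
gripper_force: 10.1
```

It stops firmly at the same height (20 N), so the lid is home. That puts the real fingertips about 29 mm behind the reported TCP, so I'll grip the bar with the TCP at about z = 0.067.

Request:
apply_moves(increments=[{"wx": 0,"wy": 0,"wz": 0,"dx": 0,"dy": 0,"dz": -0.3,"fingers": 0},{"wx": 0,"wy": 0,"wz": 0,"dx": 0,"dy": 0,"dz": -1.2,"fingers": 0},{"wx": 0,"wy": 0,"wz": 0,"dx": 0,"dy": 0,"dz": -2.2,"fingers": 60},{"wx": 0,"wy": 0,"wz": 0,"dx": 0,"dy": 0,"dz": -2.4,"fingers": 60},{"wx": 0,"wy": 0,"wz": 0,"dx": 0,"dy": 0.7,"dz": -2.4,"fingers": 60},{"wx": 0,"wy": 0,"wz": 0,"dx": 0,"dy": 1.42,"dz": -2.4,"fingers": 60},{"wx": 0,"wy": 0,"wz": 0,"dx": 0,"dy": 1.42,"dz": -2.4,"fingers": 60},{"wx": 0,"wy": 0,"wz": 0,"dx": 0,"dy": 1.42,"dz": -2.4,"fingers": 60},{"wx": 0,"wy": 0,"wz": 0,"dx": 0,"dy": 1.42,"dz": -2.4,"fingers": 60}])

```text
time: 12.68
tool_pos: [0.582, -0.2581, 0.1764]
eef_rot: [-0.0, 0.216, 0.976, 0.0]
force: [0.2, -0.2, -0.6]
finger_gap: 0.06
gripper_force: 0.0
```

```bash
python3 -c "
from h import *
go([.58247,-.25749,.067],-.4332)
c=wcap('w5'); a=c['pixels'][:,:,::-1].copy()
for p in ([.58247-.036*.907,-.25749+.036*.42,.126],[.58247+.036*.907,-.25749-.036*.42,.126],[.58247,-.25749,.126]): cv2.drawMarker(a,tuple(int(x) for x in proj(c,p)),(255,0,0),0,10,1)
b=cap('scene','s5')['pixels'][185:280,240:320,::-1]
cv2.imwrite('pics/v5.png',np.hstack([cv2.resize(a,(500,375)),cv2.resize(b,(300,375))]))"
```

```text
t 12.68 pos [ 0.582  -0.2581  0.1764] F [ 0.2 -0.2 -0.6] gap 0.06 q [-0.55  0.47  0.2   1.3  -0.   -0.11]
d units [-0.003  0.013  1.823]
w units [-0.001 -0.003 -0.009]
```

View pics/v5.png

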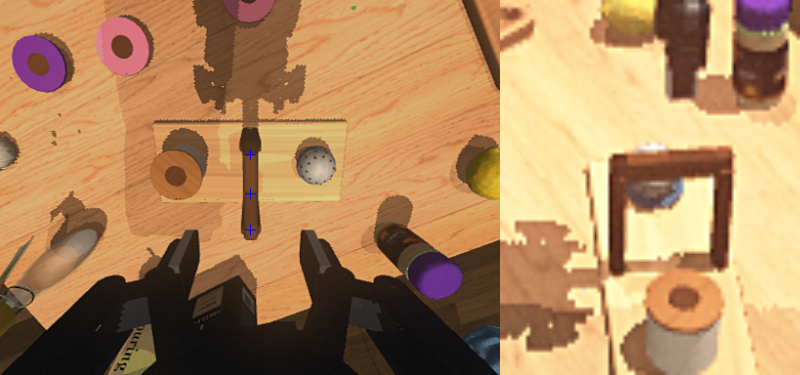

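The bar runs from (250,135) to (250,238), with my predicted centre on it and the fingers straddling it symmetrically. The ball is in its dish at (316,165). This was my tenth and last picture. Next I'll descend.

Request:
apply_moves(increments=[{"wx": 0,"wy": 0,"wz": 0,"dx": 0,"dy": 0.01,"dz": 0.5,"fingers": 60},{"wx": 0,"wy": 0,"wz": 0,"dx": 0,"dy": 0.01,"dz": 1.0,"fingers": 60},{"wx": 0,"wy": 0,"wz": 0,"dx": 0,"dy": 0.01,"dz": 1.4,"fingers": 60},{"wx": 0,"wy": 0,"wz": 0,"dx": 0,"dy": 0.01,"dz": 1.7,"fingers": 60},{"wx": 0,"wy": 0,"wz": 0,"dx": 0,"dy": 0.01,"dz": 1.82,"fingers": 60},{"wx": 0,"wy": 0,"wz": 0,"dx": 0,"dy": 0.01,"dz": 1.82,"fingers": 60},{"wx": 0,"wy": 0,"wz": 0,"dx": 0,"dy": 0.01,"dz": 1.82,"fingers": 60}])

```text
time: 13.65
tool_pos: [0.5831, -0.2572, 0.0684]
eef_rot: [0.001, 0.215, 0.977, -0.0]
force: [0.2, 0.2, 0.2]
finger_gap: 0.0599
gripper_force: 0.0
```

Request:
apply_moves(increments=[{"wx": 0,"wy": 0,"wz": 0,"dx": 0,"dy": 0,"dz": 0,"fingers": 35},{"wx": 0,"wy": 0,"wz": 0,"dx": 0,"dy": 0,"dz": 0,"fingers": 25},{"wx": 0,"wy": 0,"wz": 0,"dx": 0,"dy": 0,"dz": 0,"fingers": 20},{"wx": 0,"wy": 0,"wz": 0,"dx": 0,"dy": 0,"dz": 0,"fingers": 16},{"wx": 0,"wy": 0,"wz": 0,"dx": 0,"dy": 0,"dz": 0,"fingers": 12},{"wx": 0,"wy": 0,"wz": 0,"dx": 0,"dy": 0,"dz": 0,"fingers": 8},{"wx": 0,"wy": 0,"wz": 0,"dx": 0,"dy": 0,"dz": 0,"fingers": 5},{"wx": 0,"wy": 0,"wz": 0,"dx": 0,"dy": 0,"dz": 0,"fingers": 5}], newtons=60)

```text
time: 14.65
tool_pos: [0.5828, -0.2569, 0.0678]
eef_rot: [0.0, 0.215, 0.977, -0.0]
force: [-1.9, 0.5, 5.3]
finger_gap: 0.0134
gripper_force: 58.4
```

Request:
apply_moves(increments=[{"wx": 0,"wy": 0,"wz": 0,"dx": 0,"dy": 0,"dz": -0.02,"fingers": 5},{"wx": 0,"wy": 0,"wz": 0,"dx": 0,"dy": 0,"dz": -0.06,"fingers": 5},{"wx": 0,"wy": 0,"wz": 0,"dx": 0,"dy": 0,"dz": -0.12,"fingers": 5},{"wx": 0,"wy": 0,"wz": 0,"dx": 0,"dy": 0,"dz": -0.2,"fingers": 5},{"wx": 0,"wy": 0,"wz": 0,"dx": 0,"dy": 0,"dz": -0.3,"fingers": 5},{"wx": 0,"wy": 0,"wz": 0,"dx": 0,"dy": 0,"dz": -0.42,"fingers": 5},{"wx": 0,"wy": 0,"wz": 0,"dx": 0,"dy": 0,"dz": -0.54,"fingers": 5},{"wx": 0,"wy": 0,"wz": 0,"dx": 0,"dy": 0,"dz": -0.66,"fingers": 5},{"wx": 0,"wy": 0,"wz": 0,"dx": 0,"dy": 0,"dz": -0.76,"fingers": 5},{"wx": 0,"wy": 0,"wz": 0,"dx": 0,"dy": 0,"dz": -0.84,"fingers": 5},{"wx": 0,"wy": 0,"wz": 0,"dx": 0,"dy": 0,"dz": -0.88,"fingers": 5},{"wx": 0,"wy": 0,"wz": 0,"dx": 0,"dy": 0,"dz": -0.9,"fingers": 5}])

```text
time: 16.15
tool_pos: [0.5827, -0.2568, 0.1216]
eef_rot: [-0.0, 0.215, 0.977, 0.0]
force: [0.4, -0.4, -4.4]
finger_gap: 0.0129
gripper_force: 58.4
```

```bash
cat >> h.py <<'E'
def chk(name,pos,dz,dyaw=0):
    x0=np.load('tray.npy'); c=cap('scene',name); r=load('s5')
    P=lambda x,p,dz:[x[0]+np.cos(x[2])*p[0]-np.sin(x[2])*p[1],x[1]+np.sin(x[2])*p[0]+np.cos(x[2])*p[1],p[2]+dz]
    for n,p in(('lid',(0,-.085,.063)),('tubfoot',(0,-.11,.012)),('ball',(0,.085,.035)),('bar-',(-.043,0,.12)),('bar+',(.043,0,.12))):
        a=proj(r,P(x0,p,0)); b=proj(c,P((pos[0],pos[1],x0[2]+dyaw),p,dz)); ia,ib=a.round().astype(int),b.round().astype(int)
        T=r['pixels'][ia[1]-8:ia[1]+9,ia[0]-9:ia[0]+10]; S=c['pixels'][ib[1]-22:ib[1]+23,ib[0]-23:ib[0]+24]
        m=cv2.matchTemplate(S,T,cv2.TM_CCOEFF_NORMED); _,v,_,l=cv2.minMaxLoc(m); print(n,'off px',l[0]-14,l[1]-14,round(v,2))
E
python3 -c "
from h import *
chk('s6',(.5825,-.2572),.0538)
go([.512,.186,.186],-.4332)"
```

```text
lid off px 0 0 0.82
tubfoot off px 1 0 0.64
ball off px 1 -1 0.6
bar- off px 0 0 0.95
bar+ off px 13 -10 0.59
t 16.2 pos [ 0.5827 -0.2568  0.1217] F [ 0.2  0.  -4.6] gap 0.0133 q [-0.54  0.49  0.08  1.17  0.   -0.11]
d units [ 4.171  6.201 -1.072]
w units [ 0.    -0.    -0.003]
```

Request:
apply_moves(increments=[{"wx": 0,"wy": 0,"wz": 0,"dx": 0.03,"dy": 0.04,"dz": -0.05,"fingers": 5},{"wx": 0,"wy": 0,"wz": 0,"dx": 0.08,"dy": 0.12,"dz": -0.13,"fingers": 5},{"wx": 0,"wy": 0,"wz": 0,"dx": 0.17,"dy": 0.25,"dz": -0.24,"fingers": 5},{"wx": 0,"wy": 0,"wz": 0,"dx": 0.28,"dy": 0.42,"dz": -0.37,"fingers": 5},{"wx": 0,"wy": 0,"wz": 0,"dx": 0.42,"dy": 0.62,"dz": -0.5,"fingers": 5},{"wx": 0,"wy": 0,"wz": 0,"dx": 0.58,"dy": 0.86,"dz": -0.63,"fingers": 5},{"wx": 0,"wy": 0,"wz": 0,"dx": 0.76,"dy": 1.13,"dz": -0.76,"fingers": 5},{"wx": 0,"wy": 0,"wz": 0,"dx": 0.95,"dy": 1.41,"dz": -0.87,"fingers": 5},{"wx": 0,"wy": 0,"wz": 0,"dx": 1.14,"dy": 1.7,"dz": -0.96,"fingers": 5},{"wx": 0,"wy": 0,"wz": 0,"dx": 1.33,"dy": 1.98,"dz": -1.02,"fingers": 5},{"wx": 0,"wy": 0,"wz": 0,"dx": 1.52,"dy": 2.26,"dz": -1.06,"fingers": 5},{"wx": 0,"wy": 0,"wz": 0,"dx": 1.71,"dy": 2.54,"dz": -1.07,"fingers": 5}])

```text
time: 17.7
tool_pos: [0.5534, -0.0741, 0.1858]
eef_rot: [0.0, 0.215, 0.977, -0.0]
force: [-0.5, -0.3, -5.3]
finger_gap: 0.0127
gripper_force: 58.5
```

Request:
apply_moves(increments=[{"wx": 0,"wy": 0,"wz": 0,"dx": 0.19,"dy": 0.28,"dz": 0,"fingers": 5},{"wx": 0,"wy": 0,"wz": 0,"dx": 0.38,"dy": 0.57,"dz": 0,"fingers": 5},{"wx": 0,"wy": 0,"wz": 0,"dx": 0.57,"dy": 0.85,"dz": 0,"fingers": 5},{"wx": 0,"wy": 0,"wz": 0,"dx": 0.76,"dy": 1.13,"dz": 0,"fingers": 5},{"wx": 0,"wy": 0,"wz": 0,"dx": 0.95,"dy": 1.41,"dz": 0,"fingers": 5},{"wx": 0,"wy": 0,"wz": 0,"dx": 1.14,"dy": 1.7,"dz": 0,"fingers": 5},{"wx": 0,"wy": 0,"wz": 0,"dx": 1.33,"dy": 1.98,"dz": 0,"fingers": 5},{"wx": 0,"wy": 0,"wz": 0,"dx": 1.52,"dy": 2.26,"dz": 0,"fingers": 5},{"wx": 0,"wy": 0,"wz": 0,"dx": 1.71,"dy": 2.54,"dz": 0,"fingers": 5},{"wx": 0,"wy": 0,"wz": 0,"dx": 1.9,"dy": 2.83,"dz": 0,"fingers": 5},{"wx": 0,"wy": 0,"wz": 0,"dx": 2.07,"dy": 3.08,"dz": 0,"fingers": 5},{"wx": 0,"wy": 0,"wz": 0,"dx": 2.21,"dy": 3.29,"dz": 0,"fingers": 5}])

```text
time: 19.2
tool_pos: [0.5161, 0.1606, 0.1858]
eef_rot: [0.0, 0.215, 0.977, -0.0]
force: [0.2, 0.0, -4.7]
finger_gap: 0.0129
gripper_force: 58.5
```

Request:
apply_moves(increments=[{"wx": 0,"wy": 0,"wz": 0,"dx": 0.11,"dy": 0.16,"dz": 0,"fingers": 5},{"wx": 0,"wy": 0,"wz": 0,"dx": 0.19,"dy": 0.28,"dz": 0,"fingers": 5},{"wx": 0,"wy": 0,"wz": 0,"dx": 0.23,"dy": 0.34,"dz": 0,"fingers": 5},{"wx": 0,"wy": 0,"wz": 0,"dx": 0.25,"dy": 0.37,"dz": 0,"fingers": 5},{"wx": 0,"wy": 0,"wz": 0,"dx": 0.25,"dy": 0.37,"dz": 0,"fingers": 5},{"wx": 0,"wy": 0,"wz": 0,"dx": 0.25,"dy": 0.37,"dz": 0,"fingers": 5},{"wx": 0,"wy": 0,"wz": 0,"dx": 0.25,"dy": 0.37,"dz": 0,"fingers": 5},{"wx": 0,"wy": 0,"wz": 0,"dx": 0.25,"dy": 0.37,"dz": 0,"fingers": 5}])

```text
time: 20.2
tool_pos: [0.5121, 0.1858, 0.1858]
eef_rot: [0.0, 0.215, 0.977, 0.0]
force: [-0.1, -0.5, -5.4]
finger_gap: 0.0131
gripper_force: 58.5
```

```bash
python3 -c "
from h import *
s=arm.state()
go([.512,.186,.186],-.4332)
p=s['tool_pos']; chk('s7',(p[0],p[1]),p[2]-.0678); s=arm.state(); print(s['gripper_force'],s['qd'].round(3))"
```

```text
t 20.2 pos [0.5121 0.1858 0.1858] F [-0.1 -0.5 -5.4] gap 0.0131 q [ 0.2   0.3  -0.04  1.23 -0.    0.63]
d units [ 0.003  0.002 -0.003]
w units [ 0.     0.    -0.004]
lid off px 13 -3 0.34
tubfoot off px 1 -1 0.58
ball off px 12 -13 0.31
bar- off px -1 0 0.51
bar+ off px 1 0 0.53
58.50568234920502 [ 0.     0.002  0.001 -0.001 -0.001 -0.001]
```

```bash
python3 -c "
from h import *
x0=np.load('tray.npy'); c=wcap('w8'); r=load('w5')
p=c['M'][:3,3]; Q=lambda x,y,q,dz:[x+np.cos(x0[2])*q[0]-np.sin(x0[2])*q[1],y+np.sin(x0[2])*q[0]+np.cos(x0[2])*q[1],q[2]+dz]
for n,q in(('lid',(0,-.085,.063)),('ball',(0,.085,.035))):
    a=proj(r,Q(x0[0],x0[1],q,0)); b=proj(c,Q(p[0],p[1],q,p[2]-.0678))
    da=(R.from_quat(np.roll(r['rotation'],-1)).inv().apply(np.array(Q(x0[0],x0[1],q,0))-r['eye']))[2]; db=(R.from_quat(np.roll(c['rotation'],-1)).inv().apply(np.array(Q(p[0],p[1],q,p[2]-.0678))-c['eye']))[2]
    k=da/db; ia,ib=a.round().astype(int),b.round().astype(int); print(n,ia,ib,round(k,2))
    T=cv2.resize(r['pixels'][ia[1]-16:ia[1]+17,ia[0]-16:ia[0]+17],None,fx=k,fy=k); pad=cv2.copyMakeBorder(c['pixels'],100,100,100,100,cv2.BORDER_CONSTANT)
    h=T.shape[0]//2; S=pad[ib[1]+100-h-25:ib[1]+100+h+26,ib[0]+100-h-25:ib[0]+100+h+26]
    m=cv2.matchTemplate(S,T,cv2.TM_CCOEFF_NORMED); _,v,_,l=cv2.minMaxLoc(m); f=K(c)[0]; print('  off mm',(np.array(l)-25)*db/f*1000,round(v,2))
"
```

```text
lid [179 179] [137 220] 1.53
  off mm [0. 0.] 0.97
ball [327 172] [359 206] 1.47
  off mm [4.90846609 0.        ] 0.89
```

```bash
python3 -c "
from workcell import arm
print(arm.sign_off())"
```

```text
the job is handed in; nothing more can be done
None
```

I pressed the lid home and handed the job in with the carrier held still and level about 10 cm above the middle of the board, by my measurements; the hand-in returned no verdict. The last check put the tea ball about 5 mm from where it started, still in its dish.

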